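# Click the sealing plug into the carboy's free coupling

## Task

Close the carboy for carrying: take the big round-headed sealing plug out of the fittings rack, put its nose into the carboy's free coupling and push it straight down until you feel the latch click behind it, then let go and leave it locked upright. Stop pushing at the click: bearing down on the locked plug cracks the coupling. Leave the other fittings in the rack and everything else on the bench as they are.

Things in the scene. Friction and masses are not known exactly. Their poses are not given: they have to be found in the camera images.
- plug: the sealing plug, grey, 72 mm long, about 60 g, upright in one of the rack's three holes. Origin at its nose tip, z up its axis. From the tip: cone of 10 to 18 mm diameter in 5 mm, 18 mm land to 12 mm, groove (11 mm) to 18 mm, 18 mm shank to 34 mm, then the round head, 26 mm in diameter, from the shoulder at 34 mm to the flat top at 72 mm: grip it there
- rack: white plastic rack, fixed: 70 (x) by 200 (y) by 62 mm high; origin under its centre. Three 21 mm holes in its top in a row, at y = -64, 0 and 64 mm; any of the three fittings may stand in any of them, shoulder on the plate (62 mm up), nose 28 mm above the bench
- carboy: squat square white carboy, fixed: 160 by 160 mm, 128 mm high, with a round screw closure, 124 mm in diameter, its flat top 165 mm up; origin under its centre. On the closure stand two couplings: y = +27 mm free, y = -27 mm already closed by a plug whose head, 26 mm wide, ends 257 mm up. The grey coupling is an upright cylinder 37 mm in diameter; a push of over 25 N, or over 15 N on a locked plug, may crack it
- port (a point): on the axis of the free coupling, level with the closure's top (not the coupling's mouth); axes as the carboy's. The mouth of its 19.5 mm bore stands 48 to 58 mm above this point, as far as it happens to be screwed in: not measured, to be found by feel or sight. The nose meets the latch 19 mm below the mouth; the shoulder lands hard on the mouth at 34 mm
- latch (a joint): the latch plate's sideways position, m: 0 home (empty or locked), about 0.002 pushed back; its tab points to the carboy's +y. The push peaks at 10 to 18 N as the cone spreads it (nose 19 to 23 mm below the mouth), falls on the land, and drops to about 5 N (valve spring, felt from 22 mm) as it snaps into the groove at 32.5 mm: locked, 1.5 mm before the hard stop. Short of that it is not held
- hose_insert: bystander in the rack: fitting with the same nose but a 28 mm hexagon and a thin barbed stem, top 79 mm above its nose; origin at the nose tip
- small_plug: bystander in the rack: smaller plug, nose 14 mm in diameter, head 19 mm, top 58 mm above its nose; origin at the nose tip
- cylinder: bystander: tall plastic measuring cylinder, 238 mm high, foot 76 mm wide; origin under its centre
- wash_bottle: bystander: wash bottle 72 mm in diameter, 170 mm high with its spout; origin under its centre
- beaker: bystander: beaker, 68 mm in diameter, 85 mm high; origin under its centre
- stopper: bystander: black rubber stopper, 44 mm in diameter, 30 mm high; origin under its centre
- brush: bystander: bottle brush lying along its x, 275 mm long, 32 mm thick; origin in its middle
- dishes: bystander: stack of dishes, 90 mm in diameter, 52 mm high; origin under its centre
Mind the look-alikes: they are no part of the job. What is shaped like the carboy but pink is not meant. Leave any green look-alike of the plug alone.

How it is judged:
On the way, in this order (a step that is already met when the one before it is completed fails the run):
1. the sealing plug is lifted clear of the rack (z of plug in the frame of rack above 0.07 m), for 0.1 s.
2. its nose is down inside the free coupling (horizontal distance between plug and port below 0.004 m and z of plug in the frame of port below 0.043 m), for 0.05 s.
At the end, for the whole second after the job is handed in: The plug stands upright (0.1 rad) in the free coupling, its axis within 3 mm of the port's, its nose 12 to 27 mm above the closure's top, the latch home behind it (under 1.2 mm), at rest. The two other fittings have moved less than 12 mm, the bystanders less than 30 mm (horizontal distance between plug and port below 0.003 m and z of plug in the frame of port between 0.012 and 0.027 m and value of joint latch below 0.0012 m and angle between plug's own z axis and vertical below 0.1 rad and linear speed of plug below 0.02 m/s and distance of each of hose_insert, small_plug from where it was at the start of the episode below 0.012 m and distance of each of cylinder, wash_bottle, beaker, stopper, brush, dishes from where it was at the start of the episode below 0.03 m); the robot touches nothing.
It fails at once if the coupling is strained on the way in: the contact forces between plug and coupling add up to more than 40 N (contact force between plug and carboy above 40 N).
It fails at once if after the click the plug still bears down on the coupling: with the latch home behind it, their contact forces add up to more than 22 N (contact force between plug and carboy above 22 N and z of plug in the frame of port below 0.026 m and value of joint latch below 0.0008 m and horizontal distance between plug and port below 0.004 m).
It fails at once if the arm or the fingers bear on the carboy with more than 15 N (contact force between any of the arm, the fingers and carboy above 15 N).
It fails at once if another fitting is taken out of its place in the rack (distance of any of hose_insert, small_plug from where it was at the start of the episode above 0.012 m).
It fails at once if something else on the bench is shifted by more than 30 mm (distance of any of cylinder, wash_bottle, beaker, stopper, brush, dishes from where it was at the start of the episode above 0.03 m).
It also fails if it takes over 58 s, if anything falls off the work surface, if the arm or the gripper's body presses on something with over 40 N, if the wrist force passes 120 N, or if a joint passes its speed limit or range.

## Robot

A 7-joint arm with a two-finger parallel gripper is mounted at the origin on the work surface. World frame = base frame: x ahead of the robot, y to its left, z up, the work surface at z = 0. Lengths are in m, angles in rad, forces in N, time in s.
With the tool pointing down it reaches from about 0.425 to 0.875 m from the base axis. Payload 4.7 kg.
Tool frame: the origin (TCP) lies midway between the tips of the shut fingers; the grasp point (between the pads) lies 19 mm behind it; z points along the fingers, y is the line along which they close (so a half turn about z gives the same grasp; the last joint's range is limited). The gripper opens to 87 mm and grips with 3 to 60 N. Pads are 19 mm wide; open, the fingers measure 117 mm over their backs; the gripper's body (75 mm by 190 mm) begins 51 mm behind the grasp point.
Start: joints at [1.221, 0.321, -0.07, 1.45, 0.023, 1.371, -0.057], TCP at [0.231, -0.607, 0.223] pointing down, gripper open.
Joint ranges: [-2.86, 2.86], [-0.3, 2.09], [-1.38, 1.24], [0.06, 2.45], [-1.56, 4.7], [0.09, 2.05], [-2.69, 2.69]. Speed limits (rad/s): [2.57, 2.57, 3.14, 3.14, 3.14, 3.14, 3.14].

## Interface

Orientations are given as a rotation vector (axis times angle).
In Python, from bench import ctrl, get_image, calibration gives the robot as it stands.
- The arm moves only by the tool apply_moves, never from a script. Its arguments are lists of equal length, an entry for each row: "dp": the shift along the tool's x, y, z in m, a list of three; "twist": the turn, a rotation vector about the tool's x, y, z in rad, a list of three; "fingers": the closure, from 0 (fully open) to 1 (shut). In form: {"dp": [[dx, dy, dz], ...], "twist": [[ax, ay, az], ...], "fingers": [fingers, ...]}. A call has 1 to 10 rows; each row shifts and turns the commanded pose from where the row before left it, along the tool's axes as they then stand; what a row does not reach is not made up. A row lasts 1/10 s, in which the tool goes at most 50 mm and 8.59 degrees, less where a joint would pass 70% of its speed; a pose out of reach is approached as far as the arm can. A call is refused whole if a number of a shift passes 0.05 or a number of a turn 0.15, either way. A call with a gripper value outside its range is refused whole. The fingers move at their own pace and stop on an object; "newtons" is the grip in N (left out, the last holds). Time passes only in rows, so rows that do not move let the fingers close. It gives the time, the measured TCP pose, the force, the opening and the grip force at its end, in the units of the state.
- ctrl.get_state(): the state, without advancing time (a new reading comes with each control period).
- get_image(name): name is "scene" or "side" or "wrist"; returns the picture (400x640x3 uint8, red, green, blue); there is no depth.
- calibration(name): a dict with "fx", "fy", "cx", "cy" (pixels), "k1" (the pictures are not rectified: a ray, as slopes to the right and down, at radius r is drawn at 1 + k1 r^2 times it, then the intrinsics apply), "eye" and "attitude" of the camera in the world; the wrist camera has in their place "hand_eye" (4x4, takes a point from camera to tool coordinates, whose origin is the TCP and whose axes are the flange's). Camera axes: x right, y up, looking along -z (the intrinsics and any distortion apply to the point x, -y, -z); pixel columns grow to the right and rows downward; lengths in m; the calibration is good to about 2 mm. A picture is of the moment at which its call begins: read the wrist's pose just before it. calibration takes no time and is no camera call.
- ctrl.close_job(): hands the job in; it is judged then, once.
The state is a dict: "time": time; "joint_positions": joint angles; "qd": joint speeds; "joint_torque": joint torques, N m; "position": TCP position; "tool_rot": TCP orientation; "ft_force": force on the tool from outside, world axes, zero at the start; "torque": the same for the moment, N m; "grip_width": opening from 0.0 (shut) to 1.0 (fully open); "grip_force": force on a finger pad.
Only numpy, scipy, OpenCV 4.12 (cv2) and the standard library are available. Lean on these libraries where they do the work, as an engineer would, in place of code of your own. Each camera call takes 0.05 s, during which the arm holds its last target. There are 200 camera calls.

## Working session

There is one attempt and no reset: what is moved stays moved. The work goes in short steps, Python scripts to look and compute and a tool call to move; the robot and the scene stay as the last step left them, time stands still between calls to the robot, and variables do not carry over. Pictures are saved under pics/ and viewed, at most 10 in all, crops included, and the job is handed in when it is done.

Besides the shell and the picture viewer there is one more tool, called after "Call:" in YAML: its name, and indented under it one key for each argument. apply_moves: Moves the arm, as the interface text tells. Its arguments: {"type":"object","properties":{"dp":{"type":"array"},"twist":{"type":"array"},"fingers":{"type":"array"},"newtons":{"type":"number"}},"required":["dp","twist","fingers"]}

```bash
mkdir -p pics; ls
cat > h.py <<'E'
import numpy as np, cv2
from scipy.spatial.transform import Rotation as R
from bench import ctrl, get_image, calibration
def campose(name, st=None):
    c=calibration(name)
    if name=='wrist':
        T=np.eye(4);T[:3,:3]=R.from_rotvec(st['tool_rot']).as_matrix();T[:3,3]=st['position']
        T=T@np.array(c['hand_eye']);return c,T[:3,3],T[:3,:3]
    a=np.array(c['attitude'],float)
    M=a if a.shape==(3,3) else (R.from_rotvec(a).as_matrix() if a.size==3 else R.from_quat(a).as_matrix())
    return c,np.array(c['eye']),M
def ray(name,u,v,st=None):
    c,e,M=campose(name,st)
    K=np.array([[c['fx'],0,c['cx']],[0,c['fy'],c['cy']],[0,0,1.]])
    p=cv2.undistortPoints(np.array([[[u,v]]],float),K,np.array([c['k1'],0,0,0.]))[0,0]
    d=M@np.array([p[0],-p[1],-1.]);return e,d/np.linalg.norm(d)
def plane(name,u,v,z,st=None):
    e,d=ray(name,u,v,st);return e+d*(z-e[2])/d[2]
def proj(name,P,st=None):
    c,e,M=campose(name,st);q=M.T@(np.array(P)-e);x,y=q[0]/-q[2],-q[1]/-q[2]
    k=1+c['k1']*(x*x+y*y);return c['fx']*x*k+c['cx'],c['fy']*y*k+c['cy']
def tri(r1,r2):
    (a,d),(b,f)=r1,r2;s=np.linalg.lstsq(np.c_[d,-f],b-a,rcond=None)[0];p,q=a+s[0]*d,b+s[1]*f
    return (p+q)/2,np.linalg.norm(p-q)
def snap(name,f):
    st=ctrl.get_state();im=get_image(name);cv2.imwrite('pics/'+f,im[:,:,::-1]);return im,st
E
python3 - <<'E'
from h import *
for n in ('scene','side','wrist'): print(n,calibration(n))
print(ctrl.get_state())
a,_=snap('scene','s0.png');b,_=snap('side','d0.png')
E
```

```text
pics
scene {'fx': 439.5434843972717, 'fy': 439.5434843972717, 'cx': 319.37075213344565, 'cy': 207.09350783106458, 'k1': -0.040433496365922056, 'eye': array([ 0.91940196, -0.64813146,  1.04589402]), 'attitude': array([0.68613239, 0.17929725, 0.44828365])}
side {'fx': 380.39682143486357, 'fy': 380.39682143486357, 'cx': 311.74885797276244, 'cy': 194.74767367288317, 'k1': -0.043246588213459294, 'eye': array([ 0.05999066, -0.55728016,  0.66484131]), 'attitude': array([ 0.88946331, -0.32508202, -0.66342375])}
wrist {'fx': 288.41753900930587, 'fy': 288.41753900930587, 'cx': 322.43623384959295, 'cy': 204.26551397020495, 'k1': 0.015970168874793852, 'hand_eye': array([[ 7.73611069e-04,  9.69871465e-01,  2.43615973e-01,
         6.57604209e-02],
       [ 9.99999673e-01, -6.92875678e-04, -4.17092792e-04,
         1.04425986e-03],
       [-2.35730815e-04,  2.43616216e-01, -9.69871684e-01,
        -1.61911876e-01],
       [ 0.00000000e+00,  0.00000000e+00,  0.00000000e+00,
         1.00000000e+00]])}
{'time': 0.0, 'joint_positions': array([ 1.22106845,  0.32179438, -0.07009731,  1.45166509,  0.02268679,
        1.37082333, -0.05690408]), 'qd': array([-1.28268780e-03, -2.22869786e-04,  1.63499799e-03,  3.49784932e-04,
        5.28460686e-05, -3.92102337e-04,  1.45639164e-03]), 'joint_torque': array([-9.14632728e-04, -4.91288280e+01, -4.04120665e-01, -3.12534535e+01,
       -6.41111028e-02,  4.37076890e-02,  1.39880594e-04]), 'position': array([ 0.23103764, -0.60695734,  0.22148522]), 'tool_rot': array([-3.08793665e+00, -5.68106969e-01,  8.17637646e-04]), 'ft_force': array([ 0.16990913, -0.07249279, -0.10238605]), 'torque': array([ 0.00479055, -0.0150159 , -0.0114155 ]), 'grip_force': 0.0, 'grip_width': 0.9997862696985815}
```

View pics/s0.png

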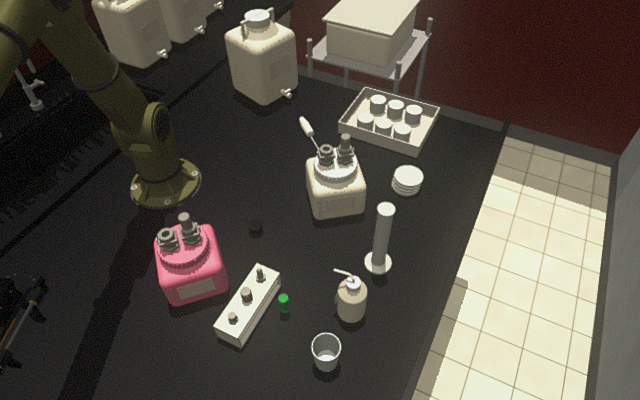

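View pics/d0.png

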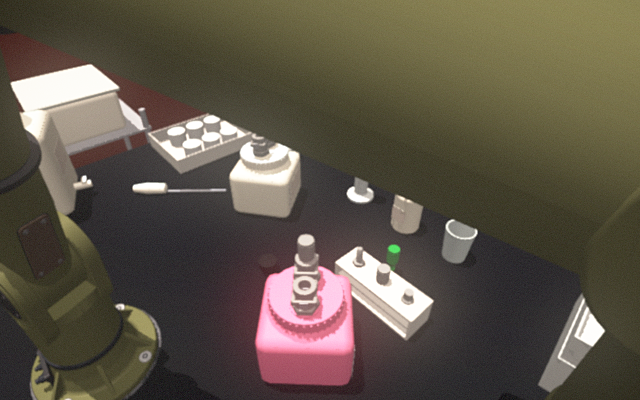

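The scene view shows the rack at (248,303): small plug at (232,318), large round head at (246,294) and barbed insert at (261,273). The white carboy is at (336,185), with its free coupling at about (326,152) and the closed one at (345,147). I'll enlarge these areas for pixel picking.

Run:
```python
from h import *
a=cv2.imread('pics/s0.png');b=cv2.imread('pics/d0.png')
def crop(im,x,y,w=80,h=60):
    c=cv2.resize(im[y:y+h,x:x+w],(400,300),interpolation=cv2.INTER_CUBIC)
    for i in range(0,w,10):cv2.putText(c,str(x+i),(i*5,8),0,.3,(0,255,255));cv2.line(c,(i*5,10),(i*5,14),(0,255,255))
    for j in range(0,h,10):cv2.putText(c,str(y+j),(0,j*5+4),0,.3,(0,255,255))
    return cv2.convertScaleAbs(c,alpha=1.3)
cv2.imwrite('pics/c0.png',np.vstack([np.hstack([crop(a,210,262),crop(a,296,130)]),np.hstack([crop(b,330,240),crop(b,225,125)])]))
```

```text
(no output)
```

View pics/c0.png

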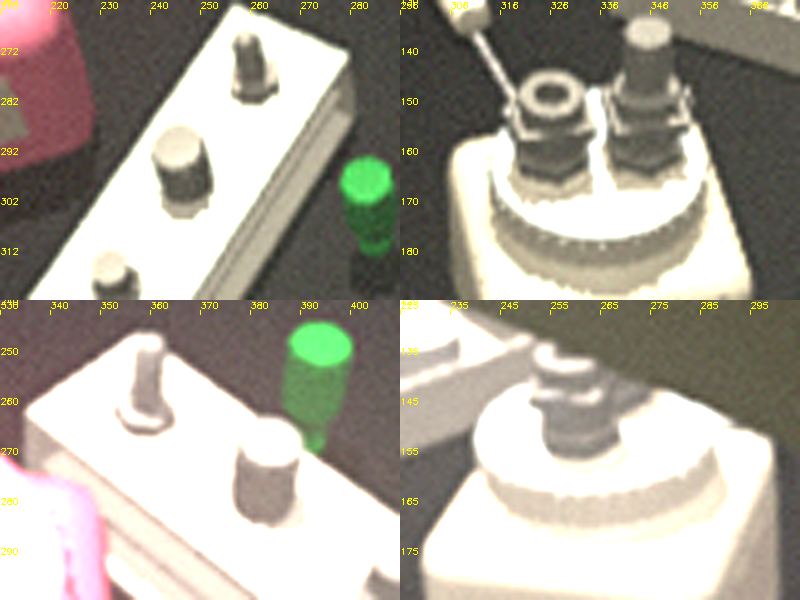

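Run:
```python
from h import *
p=plane('scene',245.6,289.6,.1);q=plane('side',384.6,267.2,.1)
print('plug',p,q,tri(ray('scene',245.6,289.6),ray('side',384.6,267.2)))
h=plane('scene',259,269,.107);s=plane('scene',232.5,312.7,.086);print('hose,small',h,s)
for z in(.213,.218,.223):print('mouth',plane('scene',326.2,149.2,z))
c=plane('scene',345.8,136.4,.257);print('closed',c)
print('mouth side',plane('side',338-80,136.5,.218))
for n,u,v in(('wash',350,285),('cyl',386,209),('green',284,297)):print(n,plane('scene',u,v,.06 if n=='green' else .17 if n=='wash' else .238))
st=ctrl.get_state();print(R.from_rotvec(st['tool_rot']).as_matrix())
```

```text
plug [ 0.50141124 -0.25648102  0.1       ] [ 0.50267309 -0.26038384  0.1       ] (array([ 0.50233279, -0.25885726,  0.10099341]), np.float64(0.0036454432002288673))
hose,small [ 0.50236462 -0.19478677  0.107     ] [ 0.50163616 -0.31772721  0.086     ]
mouth [0.50799838 0.17213406 0.213     ]
mouth [0.5104681  0.16720987 0.218     ]
mouth [0.51293783 0.16228568 0.223     ]
closed [0.55461244 0.19850456 0.257     ]
mouth side [0.50585256 0.16548279 0.218     ]
wash [ 0.73838762 -0.16861353  0.17      ]
cyl [0.74323764 0.02173377 0.238     ]
green [ 0.58188067 -0.21403383  0.06      ]
[[ 9.34536031e-01  3.55867878e-01 -6.78543145e-04]
 [ 3.55868516e-01 -9.34534733e-01  1.55959860e-03]
 [-7.91110937e-05 -1.69897322e-03 -9.99998554e-01]]
```

```bash
cat >> h.py <<'E'
def rel(target,xdeg=None):
    "shift in tool axes (at present orientation) and turn about tool z to reach target / tool x heading"
    st=ctrl.get_state();M=R.from_rotvec(st['tool_rot']).as_matrix()
    h=np.degrees(np.arctan2(M[1,0],M[0,0]));tw=0
    if xdeg is not None:
        tw=-np.radians((xdeg-h+180)%360-180);M2=M@R.from_rotvec([0,0,tw]).as_matrix()
    else: M2=M
    d=np.array(target)-st['position']
    print('t %.2f heading %.2f twist %.4f dp_now %s dp_after_turn %s tilt %s'%(st['time'],h,tw,np.round(M.T@d,4),np.round(M2.T@d,4),np.round(M[2,:2],4)))
E
python3 - <<'E'
from h import *
print('pink closed',plane('scene',184,217,.257),'free',plane('scene',168,238,.218))
rel([.502,-.258,.20],90)
E
```

```text
pink closed [ 0.33633115 -0.22549791  0.257     ] free [ 0.31368001 -0.27260651  0.218     ]
t 0.10 heading 20.85 twist -1.2070 dp_now [ 0.3774 -0.2297  0.0219] dp_after_turn [0.349  0.2709 0.0219] tilt [-0.0001 -0.0017]
```

Call:
apply_moves:
  dp:
    - [0, 0, -0.01]
    - [0, 0, -0.01]
    - [0, 0, -0.01]
    - [0, 0, -0.01]
    - [0, 0, -0.01]
    - [0, 0, -0.01]
    - [0, 0, -0.01]
    - [0, 0, -0.01]
    - [0, 0, -0.005]
  twist:
    - [0, 0, -0.134]
    - [0, 0, -0.134]
    - [0, 0, -0.134]
    - [0, 0, -0.134]
    - [0, 0, -0.134]
    - [0, 0, -0.134]
    - [0, 0, -0.134]
    - [0, 0, -0.134]
    - [0, 0, -0.134]
  fingers: [0, 0, 0, 0, 0, 0, 0, 0, 0]

```text
time: 1.0
position: [0.2313, -0.6076, 0.3081]
tool_rot: [2.216, 2.226, -0.0]
ft_force: [-0.2, 0.3, 0.0]
grip_width: 0.997
grip_force: 0.0
```

Call:
apply_moves:
  dp:
    - [0.035, 0.027, 0]
    - [0.035, 0.027, 0]
    - [0.035, 0.027, 0]
    - [0.035, 0.027, 0]
    - [0.035, 0.027, 0]
    - [0.035, 0.027, 0]
    - [0.035, 0.027, 0]
    - [0.035, 0.027, 0]
    - [0.035, 0.027, 0]
    - [0.035, 0.027, 0]
  twist:
    - [0, 0, 0]
    - [0, 0, 0]
    - [0, 0, 0]
    - [0, 0, 0]
    - [0, 0, 0]
    - [0, 0, 0]
    - [0, 0, 0]
    - [0, 0, 0]
    - [0, 0, 0]
    - [0, 0, 0]
  fingers: [0, 0, 0, 0, 0, 0, 0, 0, 0, 0]

```text
time: 2.0
position: [0.5022, -0.2562, 0.3073]
tool_rot: [-2.223, -2.22, 0.001]
ft_force: [1.4, -0.4, 0.4]
grip_width: 0.999
grip_force: 0.0
```

Call:
apply_moves:
  dp:
    - [0, 0, 0.04]
    - [0, 0, 0.04]
    - [0, 0, 0.025]
    - [0, 0, 0]
    - [0, 0, 0]
  twist:
    - [0, 0, 0]
    - [0, 0, 0]
    - [0, 0, 0]
    - [0, 0, 0]
    - [0, 0, 0]
  fingers: [0, 0, 0.2, 0.2, 0.2]

```text
time: 2.5
position: [0.5016, -0.2578, 0.2029]
tool_rot: [-2.222, -2.22, -0.0]
ft_force: [0.4, 0.1, 0.9]
grip_width: 0.839
grip_force: 0.0
```

Run:
```python
from h import *
im,st=snap('wrist','w1.png');print(st['position'],st['ft_force'],st['grip_width'])
rel([.502,-.258,.2],90)
print(proj('wrist',[.502,-.258,.1],st),proj('wrist',[.502,-.195,.107],st))
```

```text
[ 0.50163936 -0.25777798  0.20288931] [0.35859574 0.11413769 0.92729229] 0.8389666164144135
t 2.55 heading 89.93 twist -0.0011 dp_now [ 0.0001 -0.0004  0.004 ] dp_after_turn [ 0.0001 -0.0004  0.004 ] tilt [-0.0009  0.0018]
(np.float64(322.7879055354307), np.float64(202.96126927556523)) (np.float64(322.80229578479157), np.float64(134.42454024740042))
```

View pics/w1.png

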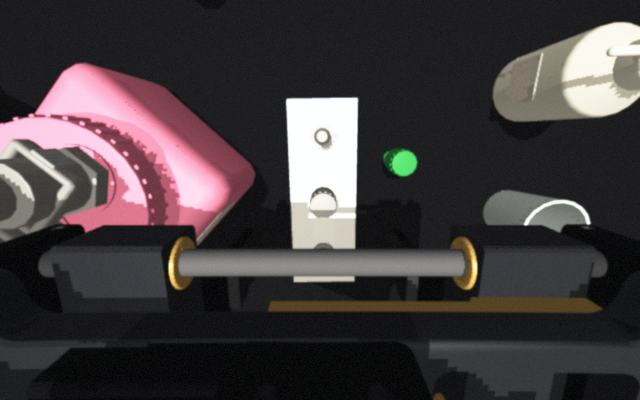

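The wrist picture shows the big head at about (322,201), the hose insert at (322,136), the green look-alike at (401,163), and the pink carboy at left, clear of the fingers. I'll refine the head centre.

Run:
```python
from h import *
im=cv2.imread('pics/w1.png');st=ctrl.get_state()
g=cv2.resize(cv2.cvtColor(im[170:235,285:360],cv2.COLOR_BGR2GRAY),None,fx=8,fy=8,interpolation=cv2.INTER_CUBIC)
c=cv2.HoughCircles(cv2.GaussianBlur(g,(0,0),4),cv2.HOUGH_GRADIENT,1,30,param1=80,param2=15,minRadius=95,maxRadius=130)
if c is not None:
  for u,v,r in c[0][:4]:
    u,v=285+(u-3.5)/8,170+(v-3.5)/8;print(u,v,r/8,plane('wrist',u,v,.1,st))
cv2.imwrite('pics/c1.png',g)
```

```text
322.75 199.0 12.25 [ 0.50291366 -0.25487855  0.1       ]
```

View pics/c1.png

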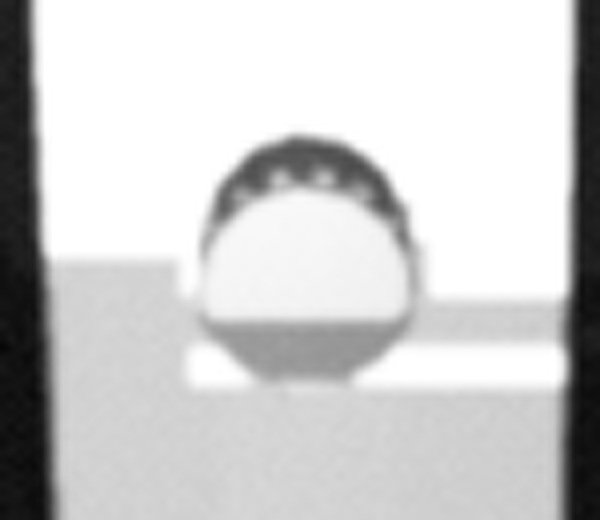

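Run:
```python
from h import *
st=ctrl.get_state();print(plane('wrist',322.8,205.2,.1,st));rel([.5025,-.2595,.068],90)
```

```text
[ 0.50296067 -0.26093564  0.1       ]
t 2.55 heading 89.93 twist -0.0011 dp_now [-1.30e-03 -1.00e-04  1.36e-01] dp_after_turn [-1.30e-03 -1.00e-04  1.36e-01] tilt [-0.0009  0.0018]
```

Call:
apply_moves:
  dp:
    - [-0.002, 0, 0.02]
    - [0, 0, 0.025]
    - [0, 0, 0.025]
    - [0, 0, 0.02]
    - [0, 0, 0.015]
    - [0, 0, 0.01]
    - [0, 0, 0.01]
    - [0, 0, 0.006]
    - [0, 0, 0.003]
    - [0, 0, 0]
  twist:
    - [0, 0, 0]
    - [0, 0, 0]
    - [0, 0, 0]
    - [0, 0, 0]
    - [0, 0, 0]
    - [0, 0, 0]
    - [0, 0, 0]
    - [0, 0, 0]
    - [0, 0, 0]
    - [0, 0, 0]
  fingers: [0.2, 0.2, 0.2, 0.2, 0.2, 0.2, 0.2, 0.2, 0.2, 0.2]

```text
time: 3.55
position: [0.5017, -0.2598, 0.0685]
tool_rot: [-2.222, -2.22, 0.0]
ft_force: [-0.2, 0.2, -0.4]
grip_width: 0.799
grip_force: 0.0
```

Call:
apply_moves:
  dp:
    - [0, 0, 0]
    - [0, 0, 0]
    - [0, 0, 0]
    - [0, 0, 0]
    - [0, 0, 0]
    - [0, 0, 0]
    - [0, 0, 0]
    - [0, 0, 0]
  twist:
    - [0, 0, 0]
    - [0, 0, 0]
    - [0, 0, 0]
    - [0, 0, 0]
    - [0, 0, 0]
    - [0, 0, 0]
    - [0, 0, 0]
    - [0, 0, 0]
  fingers: [0.4, 0.55, 0.65, 0.75, 0.85, 1, 1, 1]
  newtons: 35

```text
time: 4.35
position: [0.5016, -0.2598, 0.0686]
tool_rot: [2.222, 2.22, -0.0]
ft_force: [0.4, 0.4, 0.6]
grip_width: 0.289
grip_force: 35.0
```

Call:
apply_moves:
  dp:
    - [0, 0, -0.005]
    - [0, 0, -0.015]
    - [0, 0, -0.025]
    - [0, 0, -0.03]
    - [0, 0, -0.03]
    - [0, 0, -0.03]
    - [0, 0, -0.03]
    - [0, 0, -0.03]
    - [0, 0, -0.03]
    - [0, 0, -0.025]
  twist:
    - [0, 0, 0]
    - [0, 0, 0]
    - [0, 0, 0]
    - [0, 0, 0]
    - [0, 0, 0]
    - [0, 0, 0]
    - [0, 0, 0]
    - [0, 0, 0]
    - [0, 0, 0]
    - [0, 0, 0]
  fingers: [1, 1, 1, 1, 1, 1, 1, 1, 1, 1]

```text
time: 5.35
position: [0.5017, -0.2595, 0.3219]
tool_rot: [2.22, 2.219, 0.001]
ft_force: [-0.7, -0.4, -1.1]
grip_width: 0.288
grip_force: 35.0
```

Call:
apply_moves:
  dp:
    - [0.03, 0, 0]
    - [0.03, 0, 0]
    - [0.03, 0, 0]
    - [0.03, 0, 0]
    - [0.03, 0, 0]
    - [0.03, 0, 0]
    - [0.03, 0, 0]
    - [0.03, 0, 0]
    - [0.03, 0, 0]
    - [0.03, 0, 0]
  twist:
    - [0, 0, 0]
    - [0, 0, 0]
    - [0, 0, 0]
    - [0, 0, 0]
    - [0, 0, 0]
    - [0, 0, 0]
    - [0, 0, 0]
    - [0, 0, 0]
    - [0, 0, 0]
    - [0, 0, 0]
  fingers: [1, 1, 1, 1, 1, 1, 1, 1, 1, 1]

```text
time: 6.35
position: [0.5015, 0.0418, 0.3199]
tool_rot: [2.221, 2.22, 0.0]
ft_force: [1.0, 0.2, -1.1]
grip_width: 0.287
grip_force: 35.0
```

Call:
apply_moves:
  dp:
    - [0, 0, 0]
    - [0, 0, 0]
    - [0, 0, 0]
    - [0, 0, 0]
    - [0, 0, 0]
    - [0, 0, 0]
    - [0, 0, 0]
    - [0, 0, 0]
    - [0, 0, 0]
    - [0, 0, 0]
  twist:
    - [0, 0, 0.1]
    - [0, 0, 0.11]
    - [0, 0, 0.11]
    - [0, 0, 0.11]
    - [0, 0, 0.11]
    - [0, 0, 0.11]
    - [0, 0, 0.11]
    - [0, 0, 0.11]
    - [0, 0, 0.1]
    - [0, 0, 0]
  fingers: [1, 1, 1, 1, 1, 1, 1, 1, 1, 1]

```text
time: 7.35
position: [0.5017, 0.0406, 0.3196]
tool_rot: [3.0, 0.928, 0.001]
ft_force: [-0.6, -0.1, -0.8]
grip_width: 0.291
grip_force: 35.0
```

Run:
```python
from h import *
st=ctrl.get_state();print(st['position'],st['ft_force'],st['grip_width'])
rel([.508,.167,.32],34)
```

```text
[0.50174444 0.04055328 0.31962169] [-0.57410804 -0.13742866 -0.80061415] 0.29100009453300785
t 7.35 heading 34.38 twist 0.0066 dp_now [ 0.0766 -0.1008 -0.0005] dp_after_turn [ 0.0759 -0.1013 -0.0005] tilt [0.0004 0.0011]
```

Call:
apply_moves:
  dp:
    - [0.013, -0.017, 0]
    - [0.013, -0.017, 0]
    - [0.013, -0.017, 0]
    - [0.013, -0.017, 0]
    - [0.013, -0.017, 0]
    - [0.0116, -0.0158, 0]
    - [0, 0, 0]
    - [0, 0, 0]
  twist:
    - [0, 0, 0]
    - [0, 0, 0]
    - [0, 0, 0]
    - [0, 0, 0]
    - [0, 0, 0]
    - [0, 0, 0]
    - [0, 0, 0]
    - [0, 0, 0]
  fingers: [1, 1, 1, 1, 1, 1, 1, 1]

```text
time: 8.15
position: [0.5081, 0.1665, 0.3189]
tool_rot: [2.999, 0.931, -0.0]
ft_force: [-0.1, -0.5, 0.2]
grip_width: 0.289
grip_force: 35.0
```

Run:
```python
from h import *
w,st=snap('wrist','w2.png');s,_=snap('scene','s2.png');d,_=snap('side','d2.png');np.save('st2.npy',st,allow_pickle=True)
print(st['position'],proj('wrist',[.508,.167,.218],st),proj('wrist',st['position']-[0,0,.04],st))
def crop(im,x,y,w,h):
    f=400//w;c=cv2.resize(im[y:y+h,x:x+w,::-1],(400,h*400//w),interpolation=cv2.INTER_CUBIC)
    for i in range(0,w,10):cv2.putText(c,str(x+i),(i*f,8),0,.3,(0,255,255));cv2.line(c,(i*f,10),(i*f,14),(0,255,255))
    for j in range(0,h,10):cv2.putText(c,str(y+j),(0,j*f+4),0,.3,(0,255,255))
    return c
B=np.zeros((600,800,3),np.uint8)
B[:300,:400]=crop(s,290,110,80,60);B[:300,400:]=crop(d,220,100,80,60)
B[300:,:400]=crop(w,222,140,200,150);B[300:,400:]=cv2.resize(w[:,:,::-1],(400,250))[:,:][:300] if 0 else crop(w,282,180,80,60)
cv2.imwrite('pics/c2.png',B)
```

```text
[0.50812457 0.16649759 0.31891319] (np.float64(320.7408199736942), np.float64(203.53100838653984)) (np.float64(321.01895284277003), np.float64(223.80226908113335))
```

View pics/c2.png

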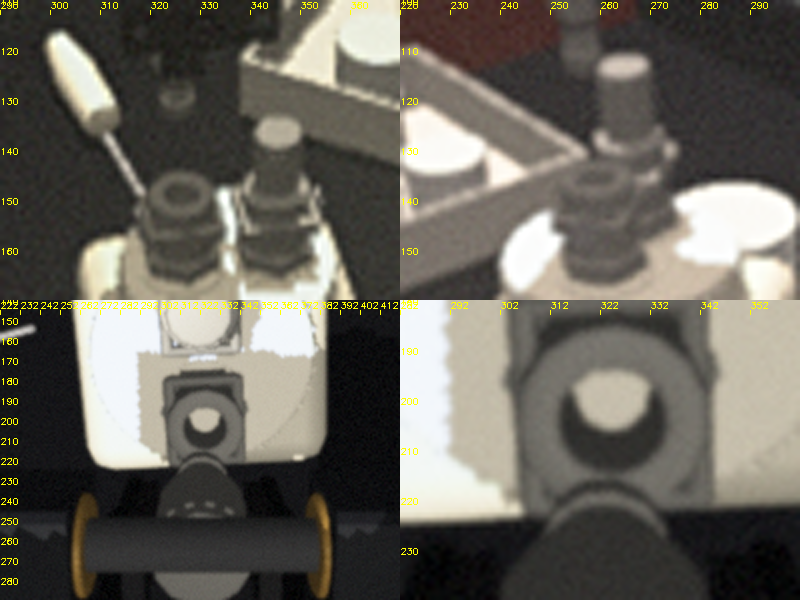

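Run:
```python
from h import *
st=np.load('st2.npy',allow_pickle=True).item()
m=[ray('scene',326,148.5),ray('side',259.4,134.7),ray('wrist',324.2,203.6,st)]
n=[ray('scene',324.8,128.7),ray('side',255.6,113.6)]
def ls(rs):
    A=sum(np.eye(3)-np.outer(d,d) for e,d in rs);b=sum((np.eye(3)-np.outer(d,d))@e for e,d in rs);return np.linalg.solve(A,b)
for i,j in((0,1),(0,2),(1,2)):print('mouth',i,j,tri(m[i],m[j]))
print('all',ls(m),'nose',tri(*n),'pred nose',st['position']-[0,0,.04])
for z in(.213,.218,.223):print(z,*[np.round(e+d*(z-e[2])/d[2],4) for e,d in m])
M=R.from_rotvec(st['tool_rot']).as_matrix();print(np.round(M[:2,:2],3))
```

```text
mouth 0 1 (array([0.51050516, 0.16589121, 0.22138726]), np.float64(0.00044970533586073734))
mouth 0 2 (array([0.51083244, 0.16499797, 0.22259618]), np.float64(0.00024797392794783204))
mouth 1 2 (array([0.51032478, 0.16494379, 0.2216203 ]), np.float64(0.0004506646239133314))
all [0.51049323 0.16519667 0.2218261 ] nose (array([0.50527526, 0.16942101, 0.2818689 ]), np.float64(0.008608740376761419)) pred nose [0.50812457 0.16649759 0.27891319]
0.213 [0.5062 0.1745 0.213 ] [0.5189 0.1792 0.213 ] [0.5088 0.1635 0.213 ]
0.218 [0.5087 0.1695 0.218 ] [0.5138 0.171  0.218 ] [0.5098 0.1643 0.218 ]
0.223 [0.5112 0.1646 0.223 ] [0.5088 0.1629 0.223 ] [0.5108 0.165  0.223 ]
[[ 0.824  0.566]
 [ 0.566 -0.824]]
```

Call:
apply_moves:
  dp:
    - [0.0012, 0.0022, 0]
    - [0, 0, 0.005]
    - [0, 0, 0.01]
    - [0, 0, 0.01]
    - [0, 0, 0.01]
    - [0, 0, 0.008]
    - [0, 0, 0.004]
    - [0, 0, 0.001]
    - [0, 0, 0]
    - [0, 0, 0]
  twist:
    - [0, 0, 0]
    - [0, 0, 0]
    - [0, 0, 0]
    - [0, 0, 0]
    - [0, 0, 0]
    - [0, 0, 0]
    - [0, 0, 0]
    - [0, 0, 0]
    - [0, 0, 0]
    - [0, 0, 0]
  fingers: [1, 1, 1, 1, 1, 1, 1, 1, 1, 1]
  newtons: 45

```text
time: 9.3
position: [0.5107, 0.1657, 0.2709]
tool_rot: [3.001, 0.928, 0.001]
ft_force: [0.5, 1.1, 0.6]
grip_width: 0.286
grip_force: 45.0
```

Run:
```python
from h import *
w,st=snap('wrist','w3.png');s,_=snap('scene','s3.png');d,_=snap('side','d3.png')
print(st['position'],st['ft_force'],st['torque']);rel([.5105,.1652,.25])
def crop(im,x,y,w,h):
    f=400//w;c=cv2.resize(im[y:y+h,x:x+w,::-1],(400,300),interpolation=cv2.INTER_CUBIC)
    c=cv2.convertScaleAbs(c,alpha=1.6)
    for i in range(0,w,10):cv2.putText(c,str(x+i),(i*f,8),0,.3,(0,255,255))
    for j in range(0,h,10):cv2.putText(c,str(y+j),(0,j*f+4),0,.3,(0,255,255))
    return c
cv2.imwrite('pics/c3.png',np.vstack([np.hstack([crop(s,305,125,40,30),crop(d,240,105,40,30)]),np.hstack([crop(w,222,140,200,150),crop(w,282,180,80,60)])]))
```

```text
[0.51071484 0.16569437 0.27092917] [0.52793077 1.05863512 0.60991924] [0.01115949 0.02538217 0.03178003]
t 9.45 heading 34.36 twist 0.0000 dp_now [-0.0004  0.0003  0.0209] dp_after_turn [-0.0004  0.0003  0.0209] tilt [0.0005 0.0003]
```

View pics/c3.png

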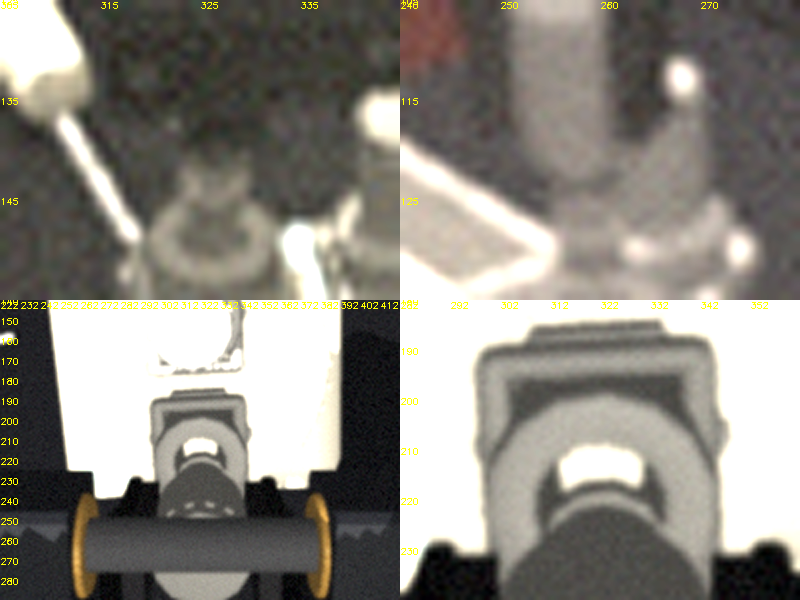

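The nose is centred above the bore: in the wrist crop the ring centre is at column 322.4 and the nose at 322.8. I'll lower it into the bore gently.

Call:
apply_moves:
  dp:
    - [-0.0004, 0.0003, 0.002]
    - [0, 0, 0.002]
    - [0, 0, 0.002]
    - [0, 0, 0.002]
    - [0, 0, 0.002]
    - [0, 0, 0.002]
    - [0, 0, 0.001]
    - [0, 0, 0]
  twist:
    - [0, 0, 0]
    - [0, 0, 0]
    - [0, 0, 0]
    - [0, 0, 0]
    - [0, 0, 0]
    - [0, 0, 0]
    - [0, 0, 0]
    - [0, 0, 0]
  fingers: [1, 1, 1, 1, 1, 1, 1, 1]

```text
time: 10.25
position: [0.5102, 0.1651, 0.2574]
tool_rot: [-3.001, -0.928, 0.0]
ft_force: [-0.4, -0.0, -0.4]
grip_width: 0.287
grip_force: 45.0
```

Call:
apply_moves:
  dp:
    - [0, 0, 0.001]
    - [0, 0, 0.001]
    - [0, 0, 0.001]
    - [0, 0, 0.001]
    - [0, 0, 0.001]
    - [0, 0, 0]
  twist:
    - [0, 0, 0]
    - [0, 0, 0]
    - [0, 0, 0]
    - [0, 0, 0]
    - [0, 0, 0]
    - [0, 0, 0]
  fingers: [1, 1, 1, 1, 1, 1]

```text
time: 10.85
position: [0.5102, 0.1652, 0.2524]
tool_rot: [-3.001, -0.928, 0.0]
ft_force: [-0.7, 0.8, -1.7]
grip_width: 0.286
grip_force: 45.0
```

Call:
apply_moves:
  dp:
    - [0, 0, 0.001]
    - [0, 0, 0.001]
    - [0, 0, 0.001]
    - [0, 0, 0.001]
    - [0, 0, 0.001]
    - [0, 0, 0.001]
    - [0, 0, 0]
    - [0, 0, 0]
  twist:
    - [0, 0, 0]
    - [0, 0, 0]
    - [0, 0, 0]
    - [0, 0, 0]
    - [0, 0, 0]
    - [0, 0, 0]
    - [0, 0, 0]
    - [0, 0, 0]
  fingers: [1, 1, 1, 1, 1, 1, 1, 1]

```text
time: 11.65
position: [0.5103, 0.1651, 0.2464]
tool_rot: [-3.001, -0.928, 0.0]
ft_force: [-0.8, 2.1, -1.1]
grip_width: 0.286
grip_force: 45.0
```

Call:
apply_moves:
  dp:
    - [0, 0, 0.001]
    - [0, 0, 0.001]
    - [0, 0, 0.0005]
    - [0, 0, 0]
  twist:
    - [0, 0, 0]
    - [0, 0, 0]
    - [0, 0, 0]
    - [0, 0, 0]
  fingers: [1, 1, 1, 1]

```text
time: 12.05
position: [0.5103, 0.1651, 0.2439]
tool_rot: [-3.001, -0.928, 0.0]
ft_force: [-0.9, 1.4, -0.6]
grip_width: 0.287
grip_force: 45.0
```

Call:
apply_moves:
  dp:
    - [0, 0, 0.0005]
    - [0, 0, 0.0005]
    - [0, 0, 0]
  twist:
    - [0, 0, 0]
    - [0, 0, 0]
    - [0, 0, 0]
  fingers: [1, 1, 1]

```text
time: 12.35
position: [0.5103, 0.1651, 0.243]
tool_rot: [-3.001, -0.928, 0.0]
ft_force: [0.5, 0.4, -1.3]
grip_width: 0.282
grip_force: 45.0
```

Call:
apply_moves:
  dp:
    - [0, 0, 0.0005]
    - [0, 0, 0.0005]
    - [0, 0, 0]
  twist:
    - [0, 0, 0]
    - [0, 0, 0]
    - [0, 0, 0]
  fingers: [1, 1, 1]

```text
time: 12.65
position: [0.5103, 0.1652, 0.2421]
tool_rot: [3.001, 0.928, -0.0]
ft_force: [-0.3, 1.0, 1.0]
grip_width: 0.293
grip_force: 45.0
```

Call:
apply_moves:
  dp:
    - [0, 0, 0.0005]
    - [0, 0, 0.0005]
    - [0, 0, 0]
  twist:
    - [0, 0, 0]
    - [0, 0, 0]
    - [0, 0, 0]
  fingers: [1, 1, 1]

```text
time: 12.95
position: [0.5102, 0.1653, 0.2413]
tool_rot: [3.001, 0.928, 0.0]
ft_force: [-1.3, 1.4, 4.9]
grip_width: 0.28
grip_force: 45.0
```

Call:
apply_moves:
  dp:
    - [0, 0, 0.0005]
    - [0, 0, 0.0005]
    - [0, 0, 0]
  twist:
    - [0, 0, 0]
    - [0, 0, 0]
    - [0, 0, 0]
  fingers: [1, 1, 1]

```text
time: 13.25
position: [0.5102, 0.1653, 0.2407]
tool_rot: [3.001, 0.928, 0.0]
ft_force: [-2.9, 1.1, 7.2]
grip_width: 0.287
grip_force: 45.0
```

Call:
apply_moves:
  dp:
    - [0, 0, 0.0005]
    - [0, 0, 0.0005]
    - [0, 0, 0]
  twist:
    - [0, 0, 0]
    - [0, 0, 0]
    - [0, 0, 0]
  fingers: [1, 1, 1]

```text
time: 13.55
position: [0.5103, 0.1654, 0.2402]
tool_rot: [3.001, 0.928, 0.001]
ft_force: [-3.8, 0.2, 8.2]
grip_width: 0.288
grip_force: 45.0
```

Call:
apply_moves:
  dp:
    - [0, 0, 0.0005]
    - [0, 0, 0.0005]
    - [0, 0, 0]
  twist:
    - [0, 0, 0]
    - [0, 0, 0]
    - [0, 0, 0]
  fingers: [1, 1, 1]

```text
time: 13.85
position: [0.5103, 0.1655, 0.2396]
tool_rot: [3.001, 0.928, 0.001]
ft_force: [-4.5, 1.7, 10.9]
grip_width: 0.285
grip_force: 45.0
```

Call:
apply_moves:
  dp:
    - [0, 0, 0.0005]
    - [0, 0, 0.0005]
    - [0, 0, 0]
  twist:
    - [0, 0, 0]
    - [0, 0, 0]
    - [0, 0, 0]
  fingers: [1, 1, 1]

```text
time: 14.15
position: [0.5102, 0.1654, 0.2375]
tool_rot: [3.001, 0.928, 0.0]
ft_force: [-2.0, 1.4, 4.7]
grip_width: 0.29
grip_force: 45.0
```

Call:
apply_moves:
  dp:
    - [0, 0, 0.0005]
    - [0, 0, 0.0005]
    - [0, 0, 0]
  twist:
    - [0, 0, 0]
    - [0, 0, 0]
    - [0, 0, 0]
  fingers: [1, 1, 1]

```text
time: 14.45
position: [0.5103, 0.1653, 0.2366]
tool_rot: [3.001, 0.928, 0.0]
ft_force: [-1.9, 1.7, 5.8]
grip_width: 0.286
grip_force: 45.0
```

Call:
apply_moves:
  dp:
    - [0, 0, 0.0005]
    - [0, 0, 0.0005]
    - [0, 0, 0.0005]
    - [0, 0, 0.0005]
    - [0, 0, 0]
  twist:
    - [0, 0, 0]
    - [0, 0, 0]
    - [0, 0, 0]
    - [0, 0, 0]
    - [0, 0, 0]
  fingers: [1, 1, 1, 1, 1]

```text
time: 14.95
position: [0.5102, 0.1654, 0.2346]
tool_rot: [3.001, 0.928, 0.0]
ft_force: [-2.9, 1.1, 7.0]
grip_width: 0.288
grip_force: 45.0
```

Call:
apply_moves:
  dp:
    - [0, 0, 0.0005]
    - [0, 0, 0.0005]
    - [0, 0, 0.0005]
    - [0, 0, 0.0005]
    - [0, 0, 0]
  twist:
    - [0, 0, 0]
    - [0, 0, 0]
    - [0, 0, 0]
    - [0, 0, 0]
    - [0, 0, 0]
  fingers: [1, 1, 1, 1, 1]

```text
time: 15.45
position: [0.5102, 0.1654, 0.2327]
tool_rot: [3.001, 0.928, 0.0]
ft_force: [-3.1, 0.7, 6.5]
grip_width: 0.285
grip_force: 45.0
```

Call:
apply_moves:
  dp:
    - [0, 0, 0.0005]
    - [0, 0, 0.0005]
    - [0, 0, 0]
  twist:
    - [0, 0, 0]
    - [0, 0, 0]
    - [0, 0, 0]
  fingers: [1, 1, 1]

```text
time: 15.75
position: [0.5102, 0.1654, 0.2318]
tool_rot: [3.001, 0.928, 0.0]
ft_force: [-2.8, 0.4, 8.0]
grip_width: 0.288
grip_force: 45.0
```

Call:
apply_moves:
  dp:
    - [0, 0, 0.0005]
    - [0, 0, 0.0005]
    - [0, 0, 0]
  twist:
    - [0, 0, 0]
    - [0, 0, 0]
    - [0, 0, 0]
  fingers: [1, 1, 1]

```text
time: 16.05
position: [0.5102, 0.1654, 0.2308]
tool_rot: [3.001, 0.928, 0.0]
ft_force: [-2.5, 1.0, 7.8]
grip_width: 0.286
grip_force: 45.0
```

Call:
apply_moves:
  dp:
    - [0, 0, 0.0005]
    - [0, 0, 0]
  twist:
    - [0, 0, 0]
    - [0, 0, 0]
  fingers: [1, 1]

```text
time: 16.25
position: [0.5104, 0.1653, 0.2298]
tool_rot: [-3.001, -0.928, -0.001]
ft_force: [-1.5, 1.6, 4.5]
grip_width: 0.288
grip_force: 45.0
```

Call:
apply_moves:
  dp:
    - [0, 0, 0.0005]
    - [0, 0, 0]
  twist:
    - [0, 0, 0]
    - [0, 0, 0]
  fingers: [1, 1]

```text
time: 16.45
position: [0.5104, 0.1653, 0.2293]
tool_rot: [-3.001, -0.928, -0.001]
ft_force: [-0.8, 1.4, 4.4]
grip_width: 0.287
grip_force: 45.0
```

Near 0.2298 m the force fell from 7.8 to 4.5 N, the tool jumped forward, and the side load went. That looks like the click. I'll check with a gentle upward tug.

Call:
apply_moves:
  dp:
    - [0, 0, -0.0005]
    - [0, 0, -0.0005]
    - [0, 0, -0.0005]
    - [0, 0, -0.0005]
    - [0, 0, 0]
  twist:
    - [0, 0, 0]
    - [0, 0, 0]
    - [0, 0, 0]
    - [0, 0, 0]
    - [0, 0, 0]
  fingers: [1, 1, 1, 1, 1]

```text
time: 16.95
position: [0.5101, 0.1651, 0.2301]
tool_rot: [-3.001, -0.928, 0.001]
ft_force: [1.8, 2.9, -5.2]
grip_width: 0.284
grip_force: 45.0
```

Call:
apply_moves:
  dp:
    - [0, 0, 0.0006]
    - [0, 0, 0]
    - [0, 0, 0]
    - [0, 0, 0]
    - [0, 0, 0]
    - [0, 0, 0]
    - [0, 0, 0]
    - [0, 0, 0]
  twist:
    - [0, 0, 0]
    - [0, 0, 0]
    - [0, 0, 0]
    - [0, 0, 0]
    - [0, 0, 0]
    - [0, 0, 0]
    - [0, 0, 0]
    - [0, 0, 0]
  fingers: [1, 1, 0.68, 0.62, 0.55, 0.5, 0.45, 0.4]

```text
time: 17.75
position: [0.5103, 0.1649, 0.2305]
tool_rot: [3.001, 0.928, -0.0]
ft_force: [0.3, 0.2, -0.6]
grip_width: 0.559
grip_force: 0.0
```

Call:
apply_moves:
  dp:
    - [0, 0, -0.005]
    - [0, 0, -0.01]
    - [0, 0, -0.02]
    - [0, 0, -0.02]
    - [0, 0, -0.02]
    - [0, 0, -0.02]
    - [0, 0, -0.02]
    - [0, 0, -0.01]
    - [0, 0, 0]
    - [0, 0, 0]
  twist:
    - [0, 0, 0]
    - [0, 0, 0]
    - [0, 0, 0]
    - [0, 0, 0]
    - [0, 0, 0]
    - [0, 0, 0]
    - [0, 0, 0]
    - [0, 0, 0]
    - [0, 0, 0]
    - [0, 0, 0]
  fingers: [0.4, 0.4, 0.4, 0.4, 0.4, 0.4, 0.4, 0.4, 0.4, 0.4]

```text
time: 18.75
position: [0.5101, 0.165, 0.355]
tool_rot: [3.001, 0.928, -0.001]
ft_force: [-0.4, -0.5, 0.3]
grip_width: 0.597
grip_force: 0.0
```

Run:
```python
from h import *
s,st=snap('scene','s4.png');d,_=snap('side','d4.png');print(st['position'],st['ft_force'],st['grip_width'])
f=lambda im,x,y:cv2.resize(im[y:y+60,x:x+80,::-1],(400,300),interpolation=cv2.INTER_CUBIC)
cv2.imwrite('pics/c4.png',np.hstack([f(s,290,110),f(d,220,100)]))
```

```text
[0.5101483  0.16504689 0.35499347] [-0.37381319 -0.49790175  0.31162038] 0.597483191975868
```

View pics/c4.png

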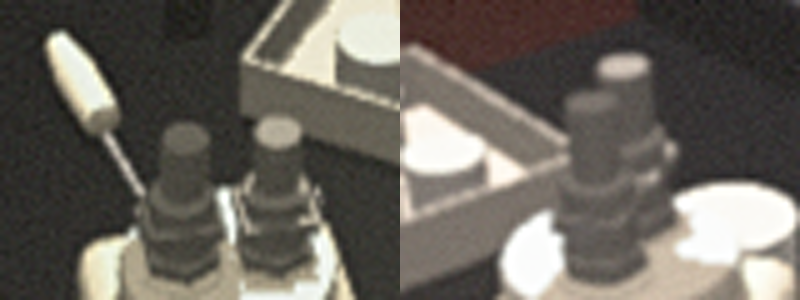

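Both views show the plug upright in the free coupling. Its top is at crop (186,137) in the scene view, level with its closed neighbour, and the gripper is clear. Handing in.

```bash
python3 -c "
from h import *
print(ctrl.close_job())"
```

```text
the job is handed in; nothing more can be done
None
```

The sealing plug is locked upright in the carboy's free coupling: I felt the click, it held against a gentle upward tug, and the gripper is clear. I handed the job in at about 19 s; no verdict came back.

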